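# Load a tool hanger into the bench rail until the catch snaps behind it

### The job

Take the orange hanger and slide it foot first into the open end of the dark metal rail, round nose leading and hook towards the robot's side. Feel your way along until the hidden spring catch has snapped in behind it, push gently (about 12 N at most, so that the sprung plunger behind the catch is not rammed), then let go and leave the hanger locked in the rail. Leave the blue hanger and the other things alone.

Things in the scene. Friction and masses are not known exactly. Their poses are not given: they have to be found in the camera images.
- hanger_grip (a point): Grip point, the centre of the fin of the ORANGE hanger, the one to load (loose, about 0.12 kg, standing on its foot on the worktop, 66 mm tall). x: across the fin, the hook points to -x; -y: the round-nosed leading end; z up. The fin is 12 mm thick (x), 52 mm long (y), 18 to 66 mm above the foot's underside, this point 43 mm. 16 mm ahead (-y) of it a rib across the fin, 24 mm wide (x), ends the space for the fingers.
- hanger_foot (a point): Underside of the orange hanger's black T-foot, straight below hanger_grip, same axes. Foot: 24 mm wide (x), 8 mm high, from 30 mm ahead (-y, half-round nose) to 30 mm behind (+y, square tail). Between foot and fin a neck 10 mm wide, 8 to 18 mm up.
- hanger_hook (a point): Bottom of the orange hanger's steel hook: 30 mm towards the hanger's -x, 21 mm towards its +y (near the tail), 18 mm above the foot's underside. The hook reaches 40 mm to -x, up to 39 mm above the foot's underside.
- spare_grip (a point): Centre of the grip fin of the BLUE hanger, same shape and axes as the orange one; not to be used.
- rail: Fixed dark metal C-rail on two grey posts. Origin on the worktop under it; it runs along y, -x is the robot's side. Hangers enter at the open +y end and slide towards -y. Channel closed from y = +70 to -145 mm: floor 58 mm up, 27 mm wide, 9.8 mm high under two lips with a 15 mm slot between; top 72.5 mm up. A foot rides flat on the floor under the lips.
- rail_entry (a point): Middle of the entry tray at the rail's open end, on its floor: 102 mm towards the rail's +y, 58 mm up, same axes as the rail. The tray (y = +135 to +70 mm of the rail) is the channel floor with no lips; two guides 7 mm high narrow from about 41 mm apart to the channel's 27 mm. A foot can be set on it from above.
- catch (a joint): Sideways travel of the spring catch in the channel's back wall (m): 0 = out across the channel, 0.010 = fully back. A passing foot presses it back 5 to 8 mm (with the plunger a push of about 4 to 8 N); past the tail it snaps out to 0 behind the foot. Catch and plunger sit on a stop unit whose place is not given: when the catch snaps, hanger_foot is somewhere between y = -42 and -82 mm of the rail.
- plunger (a joint): Travel of the sprung plunger deep in the channel (m): 0 = free, 0.007 = hard at its end. It yields from 0.5 N on, 2.5 N more per mm: 14 N at 5.5 mm, which is too hard. The nose meets it 1.5 mm before the catch snaps; once the push reaches 10 to 11 N the hanger is past the catch. When let go it holds the foot's tail against the catch, about 1.5 mm pressed.
- spool: Solder spool with blue flanges, 56 mm across, 39 mm high, loose; origin at the centre of its underside.
- sink: Aluminium heat sink, 50 x 50 x 22 mm, loose; origin at the centre of its underside.

How it is judged:
On the way:
1. the orange hanger's foot is in the closed part of the rail, under the lips, hook on the robot's side (x of hanger_foot in the frame of rail between -0.004 and 0.004 m and z of hanger_foot in the frame of rail between 0.054 and 0.063 m and x of hanger_hook in the frame of rail below -0.02 m and y of hanger_foot in the frame of rail below 0.04 m), for 0.1 s.
At the end, for the whole second after the job is handed in: The orange hanger stands upright (within 0.12 rad) in the closed rail, hook on the robot's side, at rest and let go; the catch has sprung out behind it (catch under 3 mm) and its nose holds the plunger pressed by 0.5 to 3.5 mm (x of hanger_foot in the frame of rail between -0.004 and 0.004 m and z of hanger_foot in the frame of rail between 0.054 and 0.063 m and x of hanger_hook in the frame of rail below -0.02 m and y of hanger_foot in the frame of rail below -0.035 m and value of joint catch below 0.003 m and value of joint plunger between 0.0005 and 0.0035 m and angle between hanger_foot's own z axis and vertical below 0.12 rad and linear speed of hanger below 0.01 m/s and contact force between the fingers and hanger below 0.1 N); the robot touches nothing.
It fails at once if the sprung plunger is rammed: pressed in by more than 5.5 mm (over 14 N) (value of joint plunger above 0.0055 m).
It fails at once if the hanger is dropped or forced on the rail (all contact forces between hanger and rail added up pass 70 N) (contact force between hanger and rail above 70 N).
It fails at once if the blue hanger, solder spool or heat sink is moved by more than 20 mm (distance of any of spare_grip, spool, sink from where it was at the start of the episode above 0.02 m).
It also fails if it takes over 46 s, if anything falls off the work surface, if the arm or the gripper's body presses on something with over 40 N, if the wrist force passes 120 N, or if a joint passes its speed limit or range.

### The arm

A 6-joint arm with a two-finger parallel gripper is mounted at the origin on a cart in front of the work surface, level with it; the furniture and walls round the work are solid. World frame = base frame: x ahead of the robot, y to its left, z up, the work surface at z = 0. Lengths are in m, angles in rad, forces in N, time in s.
With the tool pointing down it reaches from about 0.325 to 0.9 m from the base axis. Payload 6.1 kg.
Tool frame: the origin (TCP) lies between the finger pads; the fingertips stand ahead of it and the grasp point (between the pads) lies 8 mm behind it (r.finger_overhang is the z of the fingertips in the tool frame, in m); z points along the fingers, y is the line along which they close (so a half turn about z gives the same grasp; the last joint's range is limited). The gripper opens to 87 mm and grips with 3 to 60 N. Pads are 19 mm wide; open, the fingers measure 117 mm over their backs; the gripper's body (75 mm by 190 mm) begins 51 mm behind the grasp point.
Start: joints at [-1.391, 0.22, 1.526, -0, 1.395, -0.126], TCP at [0.188, -0.596, 0.234] pointing down, gripper open.
Joint ranges: [-2.98, 2.98], [-0.91, 2.08], [0.09, 2.57], [-1.24, 4.39], [0.2, 2.65], [-2.68, 2.68]. Speed limits (rad/s): [2.57, 2.57, 3.01, 3.14, 3.14, 3.14].

### API

Orientations are given as a unit quaternion [x, y, z, w].
In Python, from plant import r, cams, ticket gives the robot as it stands. The module is installed in compiled form; this text tells all that it offers.
- The arm moves only by the tool carry_out, never from a script. Its argument "rows" is a list of rows, each a list of 7 numbers: the shift along the tool's x, y, z in mm, then the turn, a rotation vector about the tool's x, y, z in rad, then the opening, from 0 (shut) to 1 (fully open). A call has 1 to 8 rows; each row shifts and turns the commanded pose from where the row before left it, along the tool's axes as they then stand; what a row does not reach is not made up. A row lasts 1/10 s, in which the tool goes at most 50 mm and 8.59 degrees, less where a joint would pass 70% of its speed; a pose out of reach is approached as far as the arm can. A call with a gripper value outside its range is refused whole. The fingers move at their own pace and stop on an object; "squeeze" is the grip in N (left out, the last holds). Time passes only in rows, so rows that do not move let the fingers close. It gives the time, the measured TCP pose, the force, the opening and the grip force at its end, in the units of the state.
- r.read_state(): the state, without advancing time (a new reading comes with each control period).
- cams.get_image(name): name is "scene" or "top"; returns a dict with "img" (400x640x3 uint8, blue, green, red), "fov_y" (degrees; the focal length in pixels is half the picture's height over the tangent of half this angle, whatever the lens; pixels are square), "cx", "cy" (the principal point, pixels), "R" (3x3) and "t" (3): a world point X has camera coordinates R X + t. Camera axes: x right, y down, z forward; pixel columns grow to the right and rows downward; lengths in m; the calibration is good to about 2 mm. A picture is of the moment at which its call begins. There is no depth.
- ticket.close_job(): hands the job in; it is judged then, once.
The state is a dict: "time_s": time; "joints": joint angles; "dq": joint speeds; "joint_torque": joint torques, N m; "tool_pos": TCP position; "tool_rot": TCP orientation; "wrist_force": force on the tool from outside, world axes, zero at the start; "wrist_torque": the same for the moment, N m; "width": finger opening in m; "grip_force": force on a finger pad.
Only numpy, scipy, OpenCV 4.12 (cv2) and the standard library are available. Lean on these libraries where they do the work, as an engineer would, in place of code of your own. Each camera call takes 0.05 s, during which the arm holds its last target. There are 200 camera calls.

## Working session

There is one attempt and no reset: what is moved stays moved. The work goes in short steps, Python scripts to look and compute and a tool call to move; the robot and the scene stay as the last step left them, time stands still between calls to the robot, and variables do not carry over. Pictures are saved under pics/ and viewed, at most 10 in all, crops included, and the job is handed in when it is done.

Besides the shell and the picture viewer there is one more tool, called as name(argument=value, ...) on one line, values as JSON. carry_out: Moves the arm, as the interface text tells. Its arguments: {"type":"object","properties":{"rows":{"type":"array","items":{"type":"array","items":{"type":"number"}}},"squeeze":{"type":"number"}},"required":["rows"]}

```bash
mkdir -p pics; python3 - <<'E'
from plant import r,cams
import cv2
s=r.read_state()
print({k:s[k] for k in('time_s','tool_pos','tool_rot','wrist_force','width')},r.finger_overhang)
for n in('scene','top'):
    c=cams.get_image(n);cv2.imwrite(f'pics/{n}0.png',c['img']);print(n,c['fov_y'],c['cx'],c['cy'],c['R'],c['t'])
E
```

```text
{'time_s': 0.0, 'tool_pos': array([ 0.1880292 , -0.5954048 ,  0.23244335]), 'tool_rot': array([ 9.88334816e-01,  1.52293574e-01, -3.39538827e-05, -9.78330955e-04]), 'wrist_force': array([-0.22850447,  0.82305245,  0.5960179 ]), 'width': 0.0873374399076293} 0.011
scene 57.68992458032903 317.8708355378353 200.5035613260995 [[-0.51729933 -0.85553825 -0.02134722]
 [-0.52344086  0.33603466 -0.78300088]
 [ 0.67706061 -0.39387182 -0.62165418]] [0.55709942 0.21033093 0.67990782]
top 50.308025117661124 319.83063909180845 198.38654282102 [[ 0.0128733  -0.99980628 -0.01488885]
 [-0.99163692 -0.01085301 -0.1286018 ]
 [ 0.1284153   0.01641986 -0.99158454]] [0.32881396 0.51365925 0.86227493]
```

View pics/scene0.png

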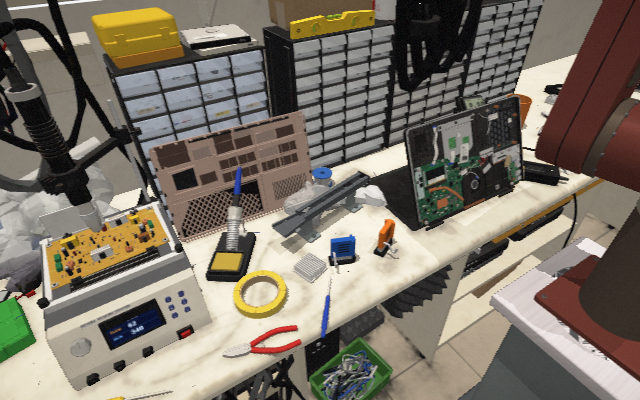

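View pics/top0.png

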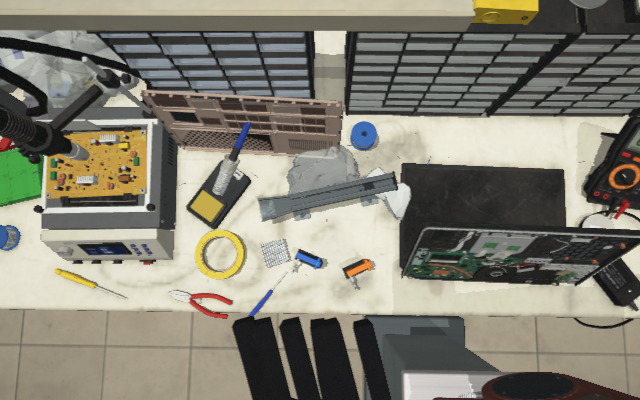

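The top view shows the orange hanger at about (357,268) and blue at (308,258). The rail runs from (262,210) to (395,182), and its open +y end should be on the left. I'll take enlarged crops next.

```bash
python3 - <<'E'
import cv2,numpy as np
a=cv2.imread('pics/top0.png')[165:290,245:415];b=cv2.imread('pics/scene0.png')[160:275,265:410]
a=cv2.resize(a,None,fx=4.6,fy=4.6,interpolation=cv2.INTER_CUBIC);b=cv2.resize(b,None,fx=5,fy=5,interpolation=cv2.INTER_CUBIC)
cv2.imwrite('pics/a.png',a);cv2.imwrite('pics/b.png',b);print(a.shape,b.shape)
E
```

```text
(575, 782, 3) (575, 725, 3)
```

View pics/a.png

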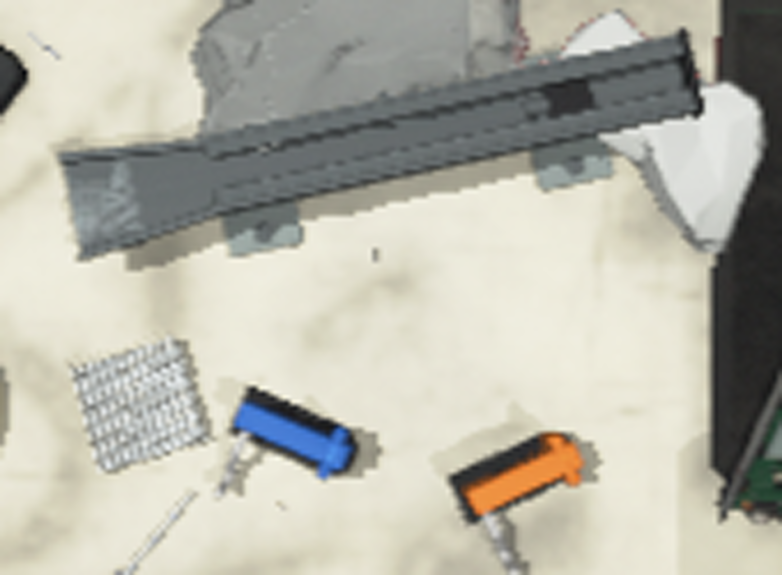

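View pics/b.png

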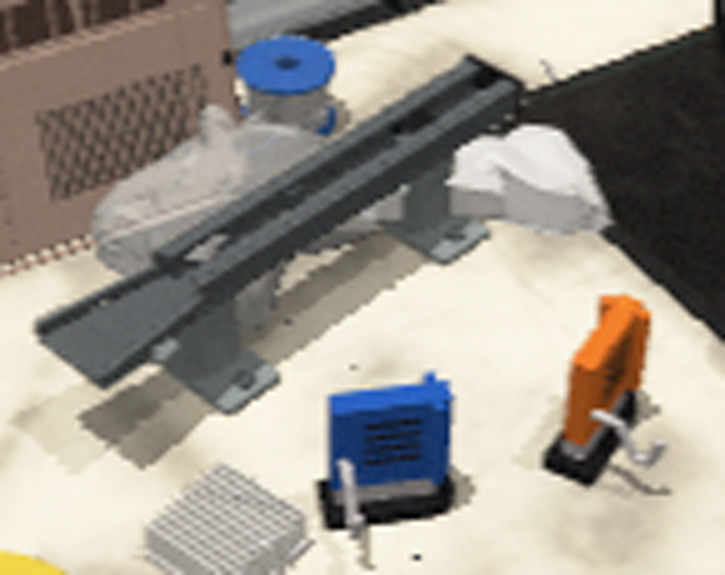

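The top crop shows the rail's tray end at full-image (258–263,199–221), the slot running right, the far end at (394–398,172–189), and the orange fin's nose and rib on the right (-y) with the hook on the robot's side. The scene crop confirms this and shows the tray open at left.

```bash
cat > h.py <<'E'
import numpy as np,cv2
from plant import r,cams
def ray(c,p,z):
    f=200/np.tan(np.radians(c['fov_y']/2)); R=np.array(c['R']);t=np.array(c['t'])
    p=np.atleast_2d(p).astype(float)
    d=np.c_[(p-[c['cx'],c['cy']])/f,np.ones(len(p))]@R
    C=-R.T@t
    return (C+d*((z-C[2])/d[:,2])[:,None])
def proj(c,X):
    f=200/np.tan(np.radians(c['fov_y']/2)); q=np.atleast_2d(X)@np.array(c['R']).T+c['t']
    return q[:,:2]/q[:,2:]*f+[c['cx'],c['cy']]
def orange(c,box):
    h=cv2.cvtColor(c['img'],cv2.COLOR_BGR2HSV);m=cv2.inRange(h,(5,150,90),(20,255,255))
    o=np.zeros_like(m);x0,y0,x1,y1=box;o[y0:y1,x0:x1]=m[y0:y1,x0:x1];return o
E
python3 - <<'E'
from h import *
np.set_printoptions(precision=4,suppress=True)
T=cams.get_image('top');S=cams.get_image('scene')
print('cams',[-np.array(c['R']).T@c['t'] for c in(T,S)])
fa=lambda L:np.array(L)/4.6+[244.9,164.9]-0.4
fb=lambda L:np.array(L)/5+[264.9,159.9]-0.4
print('tray end T z65',ray(T,fa([[60,155],[82,258]]),.065))
print('far end T z72.5',ray(T,fa([[685,32],[702,112]]),.0725))
print('lip start T',ray(T,fa([[212,152],[225,215]]),.0725))
print('far end S',ray(S,fb([[468,56],[522,88]]),.0725))
print('tray end S',ray(S,fb([[38,325],[105,386]]),.065))
print('lip start S',ray(S,fb([[155,255],[205,290]]),.0725))
for n,c,b in(('T',T,(335,250,385,290)),('S',S,(370,210,405,262))):
    m=orange(c,b);k=max(cv2.findContours(m,0,1)[0],key=cv2.contourArea)[:,0]
    P=ray(c,k,.066)[:,:2];print(n,len(k),cv2.minAreaRect((P*1000).astype(np.float32)))
    print(cv2.minAreaRect(k.astype(np.float32)),k.min(0),k.max(0))
# pixel corners read from crops, fin top (z66), foot bottom (z0)
print('fin T tail corners',ray(T,fa([[463,487],[478,517]]),.066),'rib',ray(T,fa([[543,437],[582,480]]),.066))
print('foot T',ray(T,fa([[449,480],[470,521]]),.008))
print('foot S tail',ray(S,fb([[545,465],[590,484]]),.0),'fin S tail top',ray(S,fb([[573,365],[600,375]]),.066))
print('sink T',ray(T,fa([[140,405]]),.022),'blue T',ray(T,fa([[298,430]]),.066))
E
```

```text
cams [array([0.3944, 0.3202, 0.926 ]), array([-0.0621,  0.6737,  0.5992])]
tray end T z65 [[0.5049 0.4617 0.065 ]
 [0.4592 0.4505 0.065 ]]
far end T z72.5 [[0.5618 0.1855 0.0725]
 [0.5261 0.1783 0.0725]]
lip start T [[0.506  0.3935 0.0725]
 [0.4782 0.3872 0.0725]]
far end S [[0.5616 0.1879 0.0725]
 [0.5233 0.1822 0.0725]]
tray end S [[0.5016 0.4636 0.065 ]
 [0.4517 0.4562 0.065 ]]
lip start S [[0.5079 0.4014 0.0725]
 [0.4748 0.3942 0.0725]]
T 61 ((369.0121154785156, 256.9938659667969), (22.977397918701172, 52.314361572265625), 18.92169761657715)
((357.8000183105469, 266.9000244140625), (11.70042896270752, 26.246904373168945), 71.56504821777344) [346 259] [371 276]
S 73 ((346.24749755859375, 271.6426696777344), (27.23491668701172, 93.80110931396484), 40.29597473144531)
((386.058837890625, 233.7647247314453), (13.096923828125, 30.55948829650879), 14.03624439239502) [378 219] [394 248]
fin T tail corners [[0.3618 0.2821 0.066 ]
 [0.3491 0.2756 0.066 ]] rib [[0.3837 0.2476 0.066 ]
 [0.3655 0.2307 0.066 ]]
foot T [[0.3627 0.286  0.008 ]
 [0.3442 0.2763 0.008 ]]
foot S tail [[0.3631 0.2861 0.    ]
 [0.3434 0.2764 0.    ]] fin S tail top [[0.3556 0.2831 0.066 ]
 [0.3447 0.2774 0.066 ]]
sink T [[0.3953 0.4283 0.022 ]] blue T [[0.3853 0.354  0.066 ]]
```

```bash
cat >> h.py <<'E'
from scipy.spatial.transform import Rotation as Ro
def down(yaw):
    c,s=np.cos(yaw),np.sin(yaw);return Ro.from_matrix([[c,s,0],[s,-c,0],[0,0,-1]])
def rows(way,g,p=None,R=None):
    s=r.read_state();p=np.array(s['tool_pos']) if p is None else p;R=Ro.from_quat(s['tool_rot']) if R is None else R
    out=[]
    for q,y in way:
        d=np.round(R.inv().apply(np.array(q)-p)*1000,1);w=np.round((R.inv()*down(y)).as_rotvec(),3)
        out.append([*map(float,d),*map(float,w),g]);p=p+R.apply(d/1000);R=R*Ro.from_rotvec(w)
    return out
def tri(T,a,S,b):
    A=[];B=[]
    for c,p in((T,a),(S,b)):
        C=ray(c,p,0)[0];D=ray(c,p,.3)[0]-C;D/=np.linalg.norm(D);M=np.eye(3)-np.outer(D,D);A.append(M);B.append(M@C)
    return np.linalg.solve(sum(A),sum(B))
E
python3 - <<'E'
from h import *
np.set_printoptions(precision=3,suppress=True)
T=cams.get_image('top');S=cams.get_image('scene')
print('iron',tri(T,[247,124],S,[240,168]),'panel bottom',ray(T,[[180,150],[340,152]],0),'panel top R',tri(T,[342,103],S,[303,112]),'top L',tri(T,[146,92],S,[152,147]),'laptop',tri(T,[418,228],S,[407,131]),ray(T,[402,280],0))
n=24;way=[]
for i in range(1,n+1):
    f=i/n;rad=.625+(.4465-.625)*f;a=np.radians(-72.5+(34.7+72.5)*f)
    way.append(([rad*np.cos(a),rad*np.sin(a),min(.40,.234+.04*i)],np.radians(17.5+99*f)))
for x in rows(way,1): print(x)
E
```

```text
iron [0.637 0.473 0.142] panel bottom [[0.62  0.65  0.   ]
 [0.619 0.292 0.   ]] panel top R [0.648 0.296 0.23 ] top L [0.665 0.633 0.233] laptop [0.434 0.169 0.237] [[0.341 0.158 0.   ]]
[47.8, -9.1, -40.8, -0.001, -0.0, -0.072, 1]
[47.5, -9.6, -40.0, 0.0, -0.0, -0.072, 1]
[46.8, -9.8, -40.0, 0.0, -0.0, -0.072, 1]
[46.2, -10.0, -40.0, 0.0, -0.0, -0.072, 1]
[45.6, -10.3, -6.0, 0.0, -0.0, -0.072, 1]
[44.9, -10.5, -0.0, 0.0, 0.0, -0.072, 1]
[44.2, -10.8, -0.0, 0.0, 0.0, -0.072, 1]
[43.7, -10.9, -0.0, 0.0, 0.0, -0.072, 1]
[43.0, -11.2, -0.0, 0.0, 0.0, -0.072, 1]
[42.3, -11.4, -0.1, 0.0, 0.0, -0.072, 1]
[41.7, -11.6, 0.0, 0.0, 0.0, -0.072, 1]
[41.0, -11.7, 0.0, 0.0, 0.0, -0.072, 1]
[40.4, -12.0, 0.0, 0.0, 0.0, -0.072, 1]
[39.8, -12.1, 0.0, 0.0, 0.0, -0.072, 1]
[39.1, -12.3, -0.0, 0.0, 0.0, -0.072, 1]
[38.4, -12.4, -0.0, 0.0, 0.0, -0.072, 1]
[37.8, -12.6, -0.0, 0.0, 0.0, -0.072, 1]
[37.2, -12.7, -0.0, 0.0, 0.0, -0.072, 1]
[36.5, -12.9, -0.1, 0.0, 0.0, -0.072, 1]
[35.8, -13.0, 0.0, 0.0, 0.0, -0.072, 1]
[35.2, -13.1, 0.0, 0.0, 0.0, -0.072, 1]
[34.6, -13.3, 0.0, 0.0, 0.0, -0.072, 1]
[33.9, -13.3, -0.0, 0.0, 0.0, -0.072, 1]
[33.3, -13.5, -0.0, 0.0, 0.0, -0.072, 1]
```

carry_out(rows=[[48, -9, -40, 0, 0, -0.072, 1], [47.5, -9.5, -40, 0, 0, -0.072, 1], [47, -10, -40, 0, 0, -0.072, 1], [46, -10, -40, 0, 0, -0.072, 1], [45.5, -10, -6, 0, 0, -0.072, 1], [45, -10.5, 0, 0, 0, -0.072, 1], [44, -11, 0, 0, 0, -0.072, 1], [43.5, -11, 0, 0, 0, -0.072, 1]])

```text
time_s: 1.1
tool_pos: [0.4224, -0.3594, 0.3675]
tool_rot: [0.904, 0.428, 0.0, 0.0]
wrist_force: [0.3, -0.2, 0.1]
width: 0.0872
grip_force: 0.0
```

carry_out(rows=[[43, -11, 0, 0, 0, -0.072, 1], [42.5, -11.5, 0, 0, 0, -0.072, 1], [41.5, -11.5, 0, 0, 0, -0.072, 1], [41, -12, 0, 0, 0, -0.072, 1], [40.5, -12, 0, 0, 0, -0.072, 1], [40, -12, 0, 0, 0, -0.072, 1], [39, -12, 0, 0, 0, -0.072, 1], [38.5, -12.5, 0, 0, 0, -0.072, 1]])

```text
time_s: 1.9
tool_pos: [0.4744, -0.0298, 0.3674]
tool_rot: [0.745, 0.667, 0.0, 0.0]
wrist_force: [0.5, 1.0, -0.4]
width: 0.0869
grip_force: 0.0
```

carry_out(rows=[[38, -12.5, 0, 0, 0, -0.072, 1], [37, -12.5, 0, 0, 0, -0.072, 1], [36.5, -13, 0, 0, 0, -0.072, 1], [36, -13, 0, 0, 0, -0.072, 1], [35, -13, 0, 0, 0, -0.072, 1], [34.5, -13, 0, 0, 0, -0.072, 1], [34, -13.5, 0, 0, 0, -0.072, 1], [33, -13.5, 0, 0, 0, -0.072, 1]])

```text
time_s: 2.7
tool_pos: [0.3352, 0.2327, 0.3675]
tool_rot: [0.525, 0.851, 0.0, 0.0]
wrist_force: [-0.4, 0.2, 0.1]
width: 0.0871
grip_force: 0.0
```

```bash
python3 - <<'E'
from h import *
y=np.radians(116.5);s=r.read_state();p=s['tool_pos'];print(p)
q=np.array([.3672,.2545])
way=[([*(p[:2]+(q-p[:2])*min(1,i/2)),max(.12,p[2]-.048*i)],y) for i in range(1,7)]
for x in rows(way,1):print(x)
E
```

```text
[0.33516762 0.23268144 0.36747248]
[2.5, 19.2, 48.0, 0.0, -0.0, 0.004, 1]
[2.7, 19.2, 48.0, 0.0, -0.0, -0.0, 1]
[-0.1, -0.0, 48.0, 0.0, -0.0, -0.0, 1]
[0.0, -0.1, 48.0, 0.0, -0.0, -0.0, 1]
[0.0, 0.0, 48.0, 0.0, -0.0, -0.0, 1]
[0.0, 0.0, 7.5, 0.0, -0.0, -0.0, 1]
```

carry_out(rows=[[2.5, 19, 45, 0, 0, 0.004, 1], [2.5, 19, 45, 0, 0, 0, 1], [0, 0, 45, 0, 0, 0, 1], [0, 0, 45, 0, 0, 0, 1], [0, 0, 45, 0, 0, 0, 1], [0, 0, 22, 0, 0, 0, 1], [0, 0, 0, 0, 0, 0, 1]])

```text
time_s: 3.4
tool_pos: [0.3651, 0.2516, 0.1167]
tool_rot: [0.528, 0.849, -0.003, -0.002]
wrist_force: [-0.4, 0.5, 0.5]
width: 0.087
grip_force: 0.0
```

```bash
python3 - <<'E'
from h import *
s=r.read_state();print(s['tool_pos'],s['tool_rot'],s['joints'],s['wrist_force'])
S=cams.get_image('scene');T=cams.get_image('top')
X=s['tool_pos']+np.array([0,0,-.083]);print(proj(S,X))
a=cv2.resize(S['img'][140:270,330:450],None,fx=4.5,fy=4.5,interpolation=2)
b=cv2.resize(T['img'][190:320,290:420],None,fx=4.5,fy=4.5,interpolation=2)[:,:-1][:a.shape[0],:250+0] if 0 else None
cv2.imwrite('pics/c.png',a)
E
```

```text
[0.36508239 0.25158928 0.11669002] [ 0.52770375  0.84941948 -0.00325535 -0.0021694 ] [ 4.25186568e-01 -9.49644255e-02  2.08853549e+00 -1.61087489e-05
  1.15584555e+00 -3.38037030e-02] [-0.38655378  0.45770542  0.5305304 ]
[[386.38688354 235.32659086]]
```

View pics/c.png

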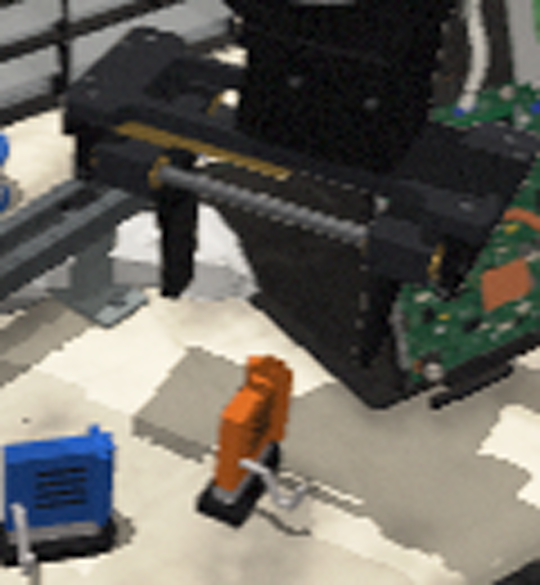

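The two open fingers straddle the orange fin (crop 255,420) with plenty of space on both sides. I can descend.

```bash
python3 - <<'E'
from h import *
s=r.read_state();print(s['tool_pos'])
for x in rows([([.3667,.2545,.037],np.radians(116.5))],1):print(x)
E
```

```text
[0.36835465 0.25308522 0.12108733]
[2.0, -0.9, 84.1, 0.0, -0.0, -0.004, 1]
```

carry_out(rows=[[2, -1, 30, 0, 0, -0.004, 1], [0, 0, 30, 0, 0, 0, 1], [0, 0, 18, 0, 0, 0, 1], [0, 0, 6, 0, 0, 0, 1], [0, 0, 0, 0, 0, 0, 0], [0, 0, 0, 0, 0, 0, 0], [0, 0, 0, 0, 0, 0, 0], [0, 0, 0, 0, 0, 0, 0]], squeeze=25)

```text
time_s: 4.3
tool_pos: [0.3673, 0.2548, 0.0376]
tool_rot: [0.526, 0.85, 0.001, 0.001]
wrist_force: [-0.2, 0.1, 0.3]
width: 0.063
grip_force: 0.0
```

carry_out(rows=[[0, 0, 0, 0, 0, 0, 0], [0, 0, 0, 0, 0, 0, 0], [0, 0, 0, 0, 0, 0, 0], [0, 0, 0, 0, 0, 0, 0]])

```text
time_s: 4.7
tool_pos: [0.3662, 0.2543, 0.0364]
tool_rot: [0.526, 0.85, -0.0, -0.0]
wrist_force: [0.0, 0.7, -0.5]
width: 0.0308
grip_force: 0.0
```

carry_out(rows=[[0, 0, 0, 0, 0, 0, 0], [0, 0, 0, 0, 0, 0, 0], [0, 0, 0, 0, 0, 0, 0], [0, 0, 0, 0, 0, 0, 0], [0, 0, 0, 0, 0, 0, 0]])

```text
time_s: 5.2
tool_pos: [0.3662, 0.2543, 0.0363]
tool_rot: [0.526, 0.85, -0.0, -0.0]
wrist_force: [-0.1, -0.6, -0.6]
width: 0.0119
grip_force: 25.0
```

carry_out(rows=[[0, 0, -15, 0, 0, 0, 0], [0, 0, -40, 0, 0, 0, 0], [0, 0, -40, 0, 0, 0, 0], [0, 0, -25, 0, 0, 0, 0], [0, 0, 0, 0, 0, 0, 0]])

```text
time_s: 5.7
tool_pos: [0.3689, 0.2556, 0.1606]
tool_rot: [0.526, 0.85, 0.003, 0.002]
wrist_force: [-0.1, 0.2, -0.8]
width: 0.0119
grip_force: 25.0
```

```bash
python3 - <<'E'
from h import *
np.set_printoptions(precision=4,suppress=True)
s=r.read_state();print(s['tool_pos'],s['width'],s['grip_force'])
S=cams.get_image('scene');T=cams.get_image('top');cv2.imwrite('pics/S1.png',S['img']);cv2.imwrite('pics/T1.png',T['img'])
# rail yaw & entry
a=np.arctan2(.0625,.2745);yh=np.array([-np.sin(a),np.cos(a)]);o=np.array([.510,.3255]);print(np.degrees(a),o+.104*yh)
u,v=proj(S,s['tool_pos']+[0,0,.008-.043])[0].astype(int);print(u,v)
c=cv2.resize(S['img'][v-75:v+45,u-65:u+65],None,fx=4.5,fy=4.5,interpolation=2);cv2.imwrite('pics/d.png',c)
E
```

```text
[0.3689 0.2556 0.1606] 0.011937937997366402 24.99255593167618
12.826818130371452 [0.4869 0.4269]
387 202
```

View pics/d.png

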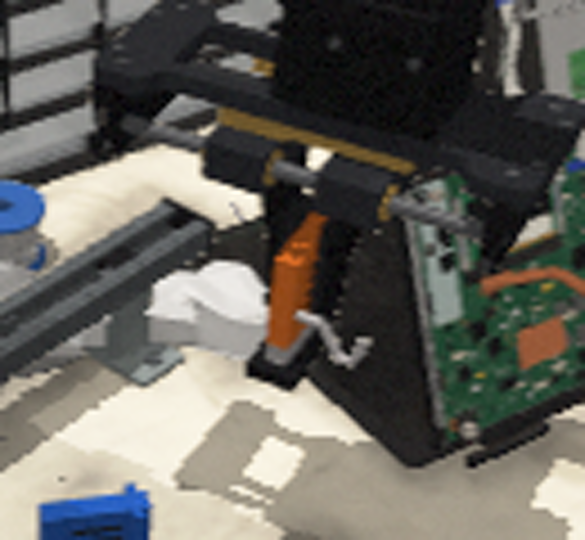

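```bash
python3 - <<'E'
from h import *
s=r.read_state();p=s['tool_pos'];q=np.array([.487,.427,.162])
way=[(p+(q-p)*i/6,np.radians(116.5-13.7*i/6)) for i in range(1,7)]
print(p)
for x in rows(way,0):print(x)
E
```

```text
[0.36628559 0.25431106 0.15627732]
[16.8, 30.9, -0.9, 0.001, 0.0, 0.04, 0]
[17.9, 30.1, -1.0, -0.0, 0.0, 0.04, 0]
[19.2, 29.4, -1.0, -0.0, 0.0, 0.04, 0]
[20.4, 28.7, -0.9, -0.0, 0.0, 0.04, 0]
[21.4, 27.8, -1.0, -0.0, 0.0, 0.04, 0]
[22.6, 26.9, -1.0, -0.0, 0.0, 0.04, 0]
```

carry_out(rows=[[17, 31, -1, 0, 0, 0.04, 0], [18, 30, -1, 0, 0, 0.04, 0], [19, 29.5, -1, 0, 0, 0.04, 0], [20.5, 28.5, -1, 0, 0, 0.04, 0], [21.5, 28, -1, 0, 0, 0.04, 0], [22.5, 27, -1, 0, 0, 0.04, 0], [0, 0, 0, 0, 0, 0, 0], [0, 0, 0, 0, 0, 0, 0]])

```text
time_s: 6.6
tool_pos: [0.4858, 0.4265, 0.1589]
tool_rot: [0.624, 0.782, -0.003, -0.001]
wrist_force: [-0.4, 0.1, -2.3]
width: 0.0121
grip_force: 25.0
```

```bash
python3 - <<'E'
from h import *
np.set_printoptions(precision=4,suppress=True)
s=r.read_state();p=s['tool_pos'];print(p,s['wrist_force'],s['tool_rot'])
S=cams.get_image('scene')
u,v=proj(S,p+[0,0,-.036])[0].astype(int);print(u,v)
u0,v0=u-60,v-60
c=cv2.resize(S['img'][v0:v0+130,u0:u0+170],None,fx=4.5,fy=4.5,interpolation=2);cv2.imwrite('pics/e.png',c);print(u0,v0,c.shape)
E
```

```text
[0.4858 0.4265 0.1589] [-0.3953  0.0703 -2.2891] [ 0.6236  0.7817 -0.0027 -0.0007]
288 202
228 142 (585, 765, 3)
```

View pics/e.png

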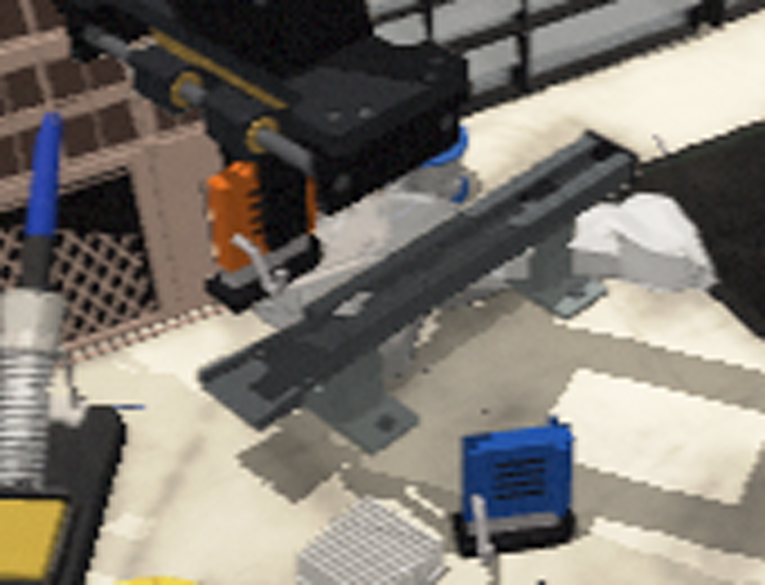

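The hanger hangs above the tray with its foot tail at crop (207,290)–(242,312). The tray end corners are at (200,378) and (262,430). I'll compare them in the same view.

```bash
python3 - <<'E'
from h import *
np.set_printoptions(precision=4,suppress=True)
S=cams.get_image('scene');s=r.read_state();p=s['tool_pos']
print(p,s['joints'])
f=lambda L:np.array(L)/4.5+[228,142]-.4
t=ray(S,f([[207,290],[242,312]]),p[2]-.036);e=ray(S,f([[200,378],[262,430]]),.065);m=ray(S,f([[586,132],[637,158]]),.0725)
print(t,e,m)
print('tail mid-TCP',t.mean(0)-p,'tray mid',e.mean(0),'far',m.mean(0))
d=e.mean(0)-m.mean(0);print(np.degrees(np.arctan2(-d[0],d[1])),np.hypot(*d[:2]))
E
```

```text
[0.4858 0.426  0.1604] [ 0.5981  0.3301  1.5339 -0.0002  1.2814  0.3748]
[[0.489  0.4597 0.1244]
 [0.4661 0.4531 0.1244]] [[0.4985 0.4652 0.065 ]
 [0.4501 0.4563 0.065 ]] [[0.5611 0.1892 0.0725]
 [0.5243 0.1807 0.0725]]
tail mid-TCP [-0.0082  0.0304 -0.036 ] tray mid [0.4743 0.4608 0.065 ] far [0.5427 0.1849 0.0725]
13.936473001900438 0.28420271884321374
```

```bash
python3 - <<'E'
from h import *
s=r.read_state();print(s['tool_pos'],s['wrist_force'])
for x in rows([([.489,.4275,.102],np.radians(102.8))],0):print(x)
E
```

```text
[0.4857767  0.42599747 0.16035475] [ 0.35968235 -0.62229585 -1.92455731]
[0.8, 3.7, 58.3, -0.004, 0.002, -0.0, 0]
```

carry_out(rows=[[1, 3.5, 15, 0, 0, 0, 0], [0, 0, 20, 0, 0, 0, 0], [0, 0, 15, 0, 0, 0, 0], [0, 0, 6, 0, 0, 0, 0], [0, 0, 0, 0, 0, 0, 0], [0, 0, 0, 0, 0, 0, 0]])

```text
time_s: 7.3
tool_pos: [0.4906, 0.4291, 0.1069]
tool_rot: [0.624, 0.781, 0.0, 0.0]
wrist_force: [0.7, 0.4, -1.3]
width: 0.0122
grip_force: 25.0
```

carry_out(rows=[[0, 0, 1.5, 0, 0, 0, 0], [0, 0, 1.5, 0, 0, 0, 0], [0, 0, 1.5, 0, 0, 0, 0], [0, 0, 0, 0, 0, 0, 0]])

```text
time_s: 7.7
tool_pos: [0.4902, 0.429, 0.1019]
tool_rot: [0.624, 0.781, -0.0, -0.0]
wrist_force: [-0.4, -0.1, -1.0]
width: 0.0118
grip_force: 25.0
```

carry_out(rows=[[0, 0, 2, 0, 0, 0, 0], [0, 0, 2, 0, 0, 0, 0], [0, 0, 1, 0, 0, 0, 0], [0, 0, 0, 0, 0, 0, 0]])

```text
time_s: 8.1
tool_pos: [0.4901, 0.4289, 0.0965]
tool_rot: [0.624, 0.781, -0.0, -0.0]
wrist_force: [0.1, 0.3, -1.8]
width: 0.0119
grip_force: 25.0
```

carry_out(rows=[[0, 0, 1, 0, 0, 0, 0], [0, 0, 1, 0, 0, 0, 0], [0, 0, 0, 0, 0, 0, 0]])

```text
time_s: 8.4
tool_pos: [0.4902, 0.4289, 0.0947]
tool_rot: [0.624, 0.781, -0.0, -0.0]
wrist_force: [0.2, 1.6, -0.8]
width: 0.0122
grip_force: 25.0
```

carry_out(rows=[[0, 0, 0.7, 0, 0, 0, 0], [0, 0, 0, 0, 0, 0, 0]])

```text
time_s: 8.6
tool_pos: [0.4904, 0.4291, 0.0944]
tool_rot: [0.624, 0.781, 0.0, 0.0]
wrist_force: [0.8, 0.2, -0.3]
width: 0.0117
grip_force: 25.0
```

carry_out(rows=[[-3, 0, -0.4, 0, 0, 0, 0], [-3, 0, 0, 0, 0, 0, 0], [-3, 0, 0, 0, 0, 0, 0], [-3, 0, 0, 0, 0, 0, 0]])

```text
time_s: 9.0
tool_pos: [0.4928, 0.417, 0.0945]
tool_rot: [0.624, 0.781, -0.0, -0.0]
wrist_force: [-1.5, 0.0, -0.3]
width: 0.0118
grip_force: 25.0
```

carry_out(rows=[[-3, 0, 0, 0, 0, 0, 0], [-3, 0, 0, 0, 0, 0, 0], [-3, 0, 0, 0, 0, 0, 0], [-3, 0, 0, 0, 0, 0, 0]])

```text
time_s: 9.4
tool_pos: [0.4949, 0.4056, 0.0945]
tool_rot: [0.624, 0.781, -0.0, -0.001]
wrist_force: [-4.5, 2.0, 0.3]
width: 0.0119
grip_force: 25.0
```

```bash
cat >> h.py <<'E'
def rep():
    s=r.read_state();a=np.arctan2(.062,.274);X=np.array([np.cos(a),np.sin(a)]);Y=np.array([-np.sin(a),np.cos(a)]);d=(np.array(s['tool_pos'])[:2]-[.512,.3245])*1000
    F=np.array(s['wrist_force']);print('t',s['time_s'],'rail x,y mm',d@X,d@Y,'z',s['tool_pos'][2],'F x y z',F[:2]@X,F[:2]@Y,F[2],'M',s['wrist_torque'],'yaw',np.degrees(np.arctan2(*Ro.from_quat(s['tool_rot']).as_matrix()[[1,0],0])))
E
python3 -c "
from h import *
rep()"
```

```text
t 9.4 rail x,y mm 1.1720978075322641 82.87761847872522 z 0.09446775548094313 F x y z -3.992624393903724 2.9345104010953964 0.33550972551748837 M [ 0.36311172  0.90033386 -0.01500093] yaw 102.78492138754218
```

carry_out(rows=[[0, -1.5, 0, 0, 0, 0, 0], [0, 0, 0, 0, 0, 0, 0]])

```text
time_s: 9.6
tool_pos: [0.4948, 0.4049, 0.0948]
tool_rot: [0.624, 0.781, 0.0, 0.001]
wrist_force: [-0.8, -0.9, -1.2]
width: 0.0113
grip_force: 25.0
```

carry_out(rows=[[-3, -0.3, 0, 0, 0, 0, 0], [-3, -0.2, 0, 0, 0, 0, 0], [-3, 0, 0, 0, 0, 0, 0], [0, 0, 0, 0, 0, 0, 0]])

```text
time_s: 10.0
tool_pos: [0.496, 0.3959, 0.0947]
tool_rot: [0.624, 0.781, 0.0, 0.0]
wrist_force: [-0.7, 0.1, -1.2]
width: 0.0119
grip_force: 25.0
```

```bash
python3 -c "
from h import *
rep()"
```

```text
t 10.0 rail x,y mm 0.1359456128222778 73.14376337465407 z 0.09466510855192718 F x y z -0.6599733695332228 0.2126634171271551 -1.1569699591925031 M [-0.01320206 -0.11571069 -0.01627175] yaw 102.74843706652022
```

carry_out(rows=[[-4, 0, 0, 0, 0, 0, 0], [-4, 0, 0, 0, 0, 0, 0], [-4, 0, 0, 0, 0, 0, 0], [-4, 0, 0, 0, 0, 0, 0], [0, 0, 0, 0, 0, 0, 0]])

```text
time_s: 10.5
tool_pos: [0.4994, 0.3802, 0.0946]
tool_rot: [0.624, 0.781, -0.0, 0.0]
wrist_force: [0.9, -0.0, -0.9]
width: 0.012
grip_force: 25.0
```

carry_out(rows=[[-4, 0, 0, 0, 0, 0, 0], [-4, 0, 0, 0, 0, 0, 0], [-4, 0, 0, 0, 0, 0, 0], [-4, 0, 0, 0, 0, 0, 0], [0, 0, 0, 0, 0, 0, 0]])

```text
time_s: 11.0
tool_pos: [0.5029, 0.3646, 0.0946]
tool_rot: [0.624, 0.781, -0.0, 0.0]
wrist_force: [-0.5, -0.7, -0.9]
width: 0.0117
grip_force: 25.0
```

```bash
python3 -c "
from h import *
rep()"
```

```text
t 11.0 rail x,y mm -0.007431878945372006 41.07442544780179 z 0.09460194320779387 F x y z -0.6550543778888025 -0.5683097760982079 -0.8853574568893934 M [ 0.00425604 -0.08963137  0.01992805] yaw 102.74314423916991
```

carry_out(rows=[[-4, 0, 0, 0, 0, 0, 0], [-4, 0, 0, 0, 0, 0, 0], [-4, 0, 0, 0, 0, 0, 0], [-4, 0, 0, 0, 0, 0, 0], [0, 0, 0, 0, 0, 0, 0]])

```text
time_s: 11.5
tool_pos: [0.5062, 0.349, 0.0945]
tool_rot: [0.624, 0.781, -0.0, -0.0]
wrist_force: [-0.4, -0.1, -1.1]
width: 0.0116
grip_force: 25.0
```

carry_out(rows=[[-4, 0, 0, 0, 0, 0, 0], [-4, 0, 0, 0, 0, 0, 0], [-4, 0, 0, 0, 0, 0, 0], [-4, 0, 0, 0, 0, 0, 0], [0, 0, 0, 0, 0, 0, 0]])

```text
time_s: 12.0
tool_pos: [0.5098, 0.3331, 0.0945]
tool_rot: [0.624, 0.781, -0.001, 0.0]
wrist_force: [-0.7, -0.6, -1.1]
width: 0.0122
grip_force: 25.0
```

```bash
python3 -c "
from h import *
rep()"
```

```text
t 12.0 rail x,y mm -0.3009503146071011 8.835200178339958 z 0.09445556940140463 F x y z -0.8270290033887611 -0.38458521833579973 -1.1148466488428015 M [-0.18271436  0.23570658 -0.04944233] yaw 102.75814724546743
```

carry_out(rows=[[-3, 0, 0, 0, 0, 0, 0], [-3, 0, 0, 0, 0, 0, 0], [-3, 0, 0, 0, 0, 0, 0], [-3, 0, 0, 0, 0, 0, 0], [-3, 0, 0, 0, 0, 0, 0], [0, 0, 0, 0, 0, 0, 0]])

```text
time_s: 12.6
tool_pos: [0.5133, 0.3188, 0.0946]
tool_rot: [0.624, 0.781, -0.0, 0.0]
wrist_force: [-2.3, -0.6, -0.8]
width: 0.0119
grip_force: 25.0
```

carry_out(rows=[[-3, 0, 0, 0, 0, 0, 0], [-3, 0, 0, 0, 0, 0, 0], [-3, 0, 0, 0, 0, 0, 0], [-3, 0, 0, 0, 0, 0, 0], [-3, 0, 0, 0, 0, 0, 0], [0, 0, 0, 0, 0, 0, 0]])

```text
time_s: 13.2
tool_pos: [0.5166, 0.3042, 0.0946]
tool_rot: [0.624, 0.781, -0.0, 0.0]
wrist_force: [-2.5, -0.8, -1.2]
width: 0.0117
grip_force: 25.0
```

```bash
python3 -c "
from h import *
rep()"
```

```text
t 13.2 rail x,y mm 0.024048978150326583 -20.85487427859502 z 0.09463089284078377 F x y z -2.575826798462476 -0.21549796742527294 -1.1738190666884551 M [-0.24583844  0.30185597  0.08066387] yaw 102.75473008119806
```

carry_out(rows=[[-2, 0, 0, 0, 0, 0, 0], [-2, 0, 0, 0, 0, 0, 0], [-2, 0, 0, 0, 0, 0, 0], [-2, 0, 0, 0, 0, 0, 0], [-2, 0, 0, 0, 0, 0, 0], [-2, 0, 0, 0, 0, 0, 0], [0, 0, 0, 0, 0, 0, 0]])

```text
time_s: 13.9
tool_pos: [0.5192, 0.2927, 0.0946]
tool_rot: [0.624, 0.781, -0.0, 0.0]
wrist_force: [-1.5, 0.4, -1.2]
width: 0.0118
grip_force: 25.0
```

```bash
python3 -c "
from h import *
rep()"
```

```text
t 13.9 rail x,y mm 0.0017580568268984464 -32.646945003276755 z 0.09461915378055351 F x y z -1.3429216392895327 0.7397290252504352 -1.1881734331810103 M [-0.1382431   0.27191329  0.08174244] yaw 102.76712971222761
```

carry_out(rows=[[-1, 0, 0, 0, 0, 0, 0], [-1, 0, 0, 0, 0, 0, 0], [-1, 0, 0, 0, 0, 0, 0], [0, 0, 0, 0, 0, 0, 0]])

```text
time_s: 14.3
tool_pos: [0.5198, 0.29, 0.0946]
tool_rot: [0.624, 0.781, -0.0, 0.0]
wrist_force: [-2.3, 0.4, -0.4]
width: 0.0117
grip_force: 25.0
```

carry_out(rows=[[-1, 0, 0, 0, 0, 0, 0], [-1, 0, 0, 0, 0, 0, 0], [-1, 0, 0, 0, 0, 0, 0], [0, 0, 0, 0, 0, 0, 0]])

```text
time_s: 14.7
tool_pos: [0.5205, 0.287, 0.0946]
tool_rot: [0.624, 0.781, -0.0, 0.0]
wrist_force: [-1.7, -0.4, -1.9]
width: 0.0118
grip_force: 25.0
```

```bash
python3 -c "
from h import *
rep()"
```

```text
t 14.7 rail x,y mm 0.013458943178164873 -38.45556449374273 z 0.09463651524423652 F x y z -1.7006102374694583 -0.006108085814783282 -1.9194460962825848 M [0.05248785 0.26646615 0.08619857] yaw 102.7712947741398
```

carry_out(rows=[[-1, 0, 0, 0, 0, 0, 0], [-1, 0, 0, 0, 0, 0, 0], [-1, 0, 0, 0, 0, 0, 0], [0, 0, 0, 0, 0, 0, 0]])

```text
time_s: 15.1
tool_pos: [0.5212, 0.2841, 0.0947]
tool_rot: [0.624, 0.781, -0.0, 0.0]
wrist_force: [-1.3, -0.1, -1.3]
width: 0.0118
grip_force: 25.0
```

carry_out(rows=[[-1, 0, 0, 0, 0, 0, 0], [-1, 0, 0, 0, 0, 0, 0], [-1, 0, 0, 0, 0, 0, 0], [0, 0, 0, 0, 0, 0, 0]])

```text
time_s: 15.5
tool_pos: [0.5218, 0.2816, 0.0947]
tool_rot: [0.624, 0.781, 0.0, -0.0]
wrist_force: [-2.7, 2.5, -1.7]
width: 0.0117
grip_force: 25.0
```

carry_out(rows=[[-0.7, 0, 0, 0, 0, 0, 0], [0, 0, 0, 0, 0, 0, 0]])

```text
time_s: 15.7
tool_pos: [0.522, 0.2811, 0.0947]
tool_rot: [0.624, 0.781, 0.0, -0.0]
wrist_force: [-2.3, 4.4, -2.2]
width: 0.012
grip_force: 25.0
```

carry_out(rows=[[-0.7, 0, 0, 0, 0, 0, 0], [0, 0, 0, 0, 0, 0, 0]])

```text
time_s: 15.9
tool_pos: [0.522, 0.2806, 0.0947]
tool_rot: [0.624, 0.781, 0.001, -0.0]
wrist_force: [-2.2, 5.7, -1.1]
width: 0.0123
grip_force: 25.0
```

```bash
python3 -c "
from h import *
rep()"
```

```text
t 15.9 rail x,y mm 0.07507921628702974 -45.013066307217684 z 0.09467533871918975 F x y z -0.8704005224798319 5.996015978660227 -1.1174815453670242 M [ 1.14766245  0.40887959 -0.04061639] yaw 102.76938015245152
```

carry_out(rows=[[-0.7, 0, 0, 0, 0, 0, 0], [0, 0, 0, 0, 0, 0, 0]])

```text
time_s: 16.1
tool_pos: [0.5221, 0.2802, 0.0947]
tool_rot: [0.624, 0.781, 0.001, -0.001]
wrist_force: [-3.3, 6.1, -1.8]
width: 0.0118
grip_force: 25.0
```

```bash
python3 -c "
from h import *
rep()"
```

```text
t 16.1 rail x,y mm 0.10635431260955386 -45.462160373298666 z 0.0947097571496605 F x y z -1.9157083404431818 6.637954010771329 -1.7811435309119177 M [ 1.26863551  0.44770049 -0.00809909] yaw 102.76901195760269
```

carry_out(rows=[[-0.8, 0, 0, 0, 0, 0, 0], [0, 0, 0, 0, 0, 0, 0]])

```text
time_s: 16.3
tool_pos: [0.5222, 0.2797, 0.0947]
tool_rot: [0.624, 0.781, 0.001, -0.001]
wrist_force: [-2.6, 7.3, -1.8]
width: 0.0117
grip_force: 25.0
```

carry_out(rows=[[-0.5, 0, 0, 0, 0, 0, 0], [0, 0, 0, 0, 0, 0, 0]])

```text
time_s: 16.5
tool_pos: [0.5223, 0.2794, 0.0947]
tool_rot: [0.624, 0.781, 0.001, -0.001]
wrist_force: [-3.1, 8.1, -2.4]
width: 0.0118
grip_force: 25.0
```

```bash
python3 -c "
from h import *
rep()"
```

```text
t 16.5 rail x,y mm 0.09133342487001528 -46.244822122563725 z 0.09471277591383595 F x y z -1.2308138941115605 8.597939859484596 -2.4274702584993726 M [1.67183472 0.44748597 0.03907302] yaw 102.77107278084398
```

carry_out(rows=[[-0.6, 0, 0, 0, 0, 0, 0], [0, 0, 0, 0, 0, 0, 0]])

```text
time_s: 16.7
tool_pos: [0.5224, 0.2791, 0.0948]
tool_rot: [0.624, 0.781, 0.001, -0.001]
wrist_force: [-3.0, 8.4, -2.1]
width: 0.0119
grip_force: 25.0
```

carry_out(rows=[[-0.5, 0, 0, 0, 0, 0, 0], [0, 0, 0, 0, 0, 0, 0]])

```text
time_s: 16.9
tool_pos: [0.5224, 0.2788, 0.0947]
tool_rot: [0.624, 0.781, 0.001, -0.001]
wrist_force: [-3.4, 9.5, -1.7]
width: 0.012
grip_force: 25.0
```

```bash
python3 -c "
from h import *
rep()"
```

```text
t 16.9 rail x,y mm 0.08455123160278433 -46.92369997699509 z 0.09474666942285141 F x y z -1.2297870123090555 10.018035597888575 -1.6910041456326947 M [ 1.99076638  0.61345794 -0.02118094] yaw 102.77273015391307
```

carry_out(rows=[[-0.5, 0, 0, 0, 0, 0, 0], [0, 0, 0, 0, 0, 0, 0]])

```text
time_s: 17.1
tool_pos: [0.5225, 0.2784, 0.0949]
tool_rot: [0.624, 0.781, 0.001, -0.001]
wrist_force: [-4.3, 9.3, -1.7]
width: 0.0121
grip_force: 25.0
```

carry_out(rows=[[1.5, 0, 0, 0, 0, 0, 0], [1.5, 0, 0, 0, 0, 0, 0], [0, 0, 0, 0, 0, 0, 0]])

```text
time_s: 17.4
tool_pos: [0.5221, 0.2803, 0.0948]
tool_rot: [0.624, 0.781, 0.001, -0.0]
wrist_force: [-2.4, 4.5, -1.2]
width: 0.0115
grip_force: 25.0
```

```bash
python3 -c "
from h import *
rep()"
```

```text
t 17.4 rail x,y mm 0.11112431362563946 -45.347412336515426 z 0.09481997969927385 F x y z -1.3832814662375996 4.898584746949519 -1.187046441394453 M [ 1.10033528  0.44435846 -0.00328603] yaw 102.7903469970178
```

carry_out(rows=[[1, 0, 0, 0, 0, 0, 0], [0, 0, 0, 0, 0, 0, 0]])

```text
time_s: 17.6
tool_pos: [0.522, 0.2808, 0.0948]
tool_rot: [0.624, 0.781, 0.0, -0.0]
wrist_force: [-2.3, 4.8, -1.1]
width: 0.0117
grip_force: 25.0
```

carry_out(rows=[[1, 0, 0, 0, 0, 0, 0], [0, 0, 0, 0, 0, 0, 0]])

```text
time_s: 17.8
tool_pos: [0.5219, 0.2813, 0.0947]
tool_rot: [0.624, 0.781, 0.0, 0.0]
wrist_force: [-3.2, 3.0, -1.2]
width: 0.0115
grip_force: 25.0
```

carry_out(rows=[[1, 0, 0, 0, 0, 0, 0], [0, 0, 0, 0, 0, 0, 0]])

```text
time_s: 18.0
tool_pos: [0.5219, 0.2815, 0.0947]
tool_rot: [0.624, 0.781, -0.0, 0.001]
wrist_force: [-1.6, -0.8, -0.5]
width: 0.0119
grip_force: 25.0
```

```bash
python3 -c "
from h import *
rep()"
```

```text
t 18.0 rail x,y mm 0.126792142145133 -44.07257223320945 z 0.09473254107656622 F x y z -1.7022875915242608 -0.4595063506855506 -0.536348146554334 M [-0.08293776  0.23239949 -0.0674339 ] yaw 102.7730961663633
```

carry_out(rows=[[1, 0, 0, 0, 0, 0, 0], [0, 0, 0, 0, 0, 0, 0]])

```text
time_s: 18.2
tool_pos: [0.5219, 0.2818, 0.0948]
tool_rot: [0.624, 0.781, -0.001, 0.001]
wrist_force: [-1.0, -4.7, 1.2]
width: 0.0121
grip_force: 25.0
```

```bash
python3 -c "
from h import *
rep()"
```

```text
t 18.2 rail x,y mm 0.21546215459984275 -43.819258476658504 z 0.09480783595707981 F x y z -1.9802529233900739 -4.390559373082742 1.151894382262362 M [-0.88175725  0.08987311 -0.04905952] yaw 102.77178591837057
```

The hanger is locked: a pull back now gives −4.4 N with almost no motion. I'll take the load off and release.

carry_out(rows=[[-1, 0, 0, 0, 0, 0, 0], [0, 0, 0, 0, 0, 0, 0.45], [0, 0, 0, 0, 0, 0, 0.45], [0, 0, 0, 0, 0, 0, 0.45], [0, 0, 0, 0, 0, 0, 0.45], [0, 0, 0, 0, 0, 0, 0.45], [0, 0, 0, 0, 0, 0, 0.45]])

```text
time_s: 18.9
tool_pos: [0.5216, 0.2824, 0.0947]
tool_rot: [0.624, 0.781, 0.0, 0.0]
wrist_force: [-0.1, -0.3, -0.3]
width: 0.0387
grip_force: 0.0
```

carry_out(rows=[[0, 0, -5, 0, 0, 0, 0.45], [0, 0, -15, 0, 0, 0, 0.45], [0, 0, -25, 0, 0, 0, 0.45], [0, 0, -30, 0, 0, 0, 0.45], [0, 0, -30, 0, 0, 0, 0.45], [0, 0, -30, 0, 0, 0, 0.45], [0, 0, 0, 0, 0, 0, 0.45], [0, 0, 0, 0, 0, 0, 0.45]])

```text
time_s: 19.7
tool_pos: [0.5223, 0.2826, 0.2318]
tool_rot: [0.624, 0.781, 0.001, 0.001]
wrist_force: [-0.5, 0.6, -0.0]
width: 0.0394
grip_force: 0.0
```

```bash
python3 - <<'E'
from h import *
rep();S=cams.get_image('scene')
c=cv2.resize(S['img'][150:250,260:400],None,fx=5,fy=5,interpolation=2);cv2.imwrite('pics/f.png',c)
E
```

```text
t 19.7 rail x,y mm 0.7560142928504305 -43.16620105046765 z 0.2317574893277151 F x y z -0.33155952520570886 0.6457931816519806 -0.03199913412544486 M [-0.03085645 -0.16052169  0.01444768] yaw 102.77607369712308
```

View pics/f.png

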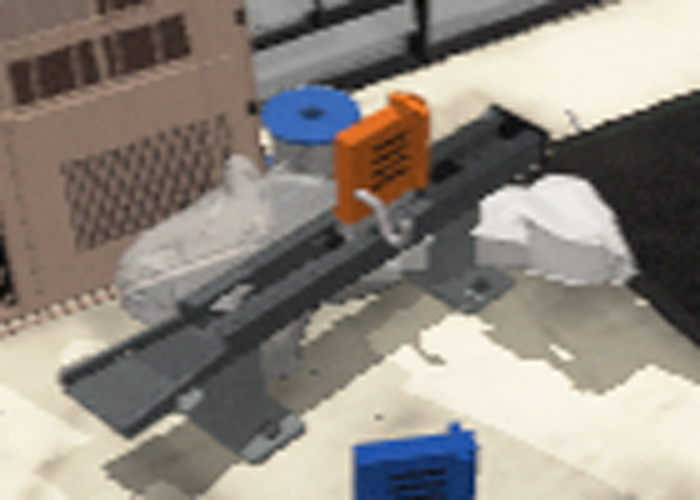

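The orange hanger stands upright in the closed part of the rail (crop 385,160) with its hook on the robot's side. A dark catch piece shows behind it in the slot at about (325,238), and the gripper is clear.

```bash
python3 -c "
from plant import ticket
print(ticket.close_job())"
```

```text
the job is handed in; nothing more can be done
None
```

The orange hanger is in the rail, nose first and hook on the robot's side; I let go and handed the job in at about 20 s. It resisted a 4.4 N pull back, so the catch is behind it, and the push peaked at about 10 N; the hand-in returned no verdict.

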